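# Set the microscope's polariser ring and switch on its lamp

## Task

Push the upright pin of the polariser ring's lever around its arc until the pointer lines up with the one large white dot of the scale, and only then press the round lamp button near the front edge of the base plate fully down and let it come up again. Push gently with the fingertips, pinch and lift nothing, and leave the pointer on the large dot and the loose things (collar, jar, lens cap) undisturbed.

Things in the scene. Friction and masses are not known exactly. Their poses are not given: they have to be found in the camera images.
- stand: the fixed microscope stand: black base plate 200 x 320 mm (along its x and y), 12 mm thick; origin on the table at the plate's centre; -x is the front, towards the robot. It carries a round lamp housing with the polariser ring, and an aluminium post, 247 mm tall, at x 55, y 120 mm with a focus block (44 mm square) and a boom pointing along +y that holds the camera head
- ring_axis (a point): centre of the polariser ring, on its vertical turning axis, at the top face (48 mm above the table) of the round black lamp housing, 164 mm in diameter; x 0, y -70 mm in the stand's frame. The ring is an aluminium disc with a glass window, 88 mm in diameter, its top 59 mm above the table
- ring (a joint): turning angle of the ring and its lever, rad: 0 with the lever pointing straight to the stand's front (-x), growing anticlockwise seen from above; stops at -1.4 and 1.4. No spring: stays where it is left; dry friction, about 1.5 N at the pin
- lever_knob (a point): top centre of the lever's upright round aluminium pin, 12 mm in diameter, 52 mm from the ring's axis. The pin rises from a flat aluminium lever (top 57 mm above the table) to 87 mm above the table, all in the open; it moves with the ring
- pointer_aim (a point): point on the housing's top face straight ahead of the lever's pointed tip, 71 mm from the ring's axis (the tip itself ends at 64 mm); moves with the ring. It lies over the centre of a dot when the pointer is lined up with that dot
- big_dot: centre of the one large flat white dot, 12 mm in diameter, of the scale on the housing's top face, 71 mm from the ring's axis. The other five dots are 4 mm in diameter; the six stand at 25, 45 and 65 degrees either side of the front, and the large one may be at any of these places. The dots are fixed and do not turn with the ring
- lamp_top (a point): centre of the top face of the round aluminium lamp button, 28 mm in diameter, in a wider grey collar near the plate's front edge (x -65, y 60 mm in the stand's frame); springs back up; faces up, is pressed straight down
- lamp (a joint): travel of the lamp button, m: 0 when up, 0.006 fully down (about 5 N)
- collar: loose aluminium collar, 48 mm in diameter, 45 mm tall, standing on the table in front of the base plate; origin at the centre of its underside. To be left alone
- jar: loose small jar, 42 mm in diameter, 60 mm tall, standing on the table beside the plate; origin at the centre of its underside. To be left alone
- cap: loose grey lens cap, 34 mm in diameter, 14 mm tall, on the base plate's far half, between housing and post; origin at the centre of its underside. To be left alone

How it is judged:
By the outcome, as a careful person would: the job done as asked, in the order asked, and still so for the second after the job is handed in, with the robot touching nothing.
It also fails if it takes over 48 s, if anything falls off the work surface, if the arm or the gripper's body presses on something with over 40 N, if the wrist force passes 120 N, or if a joint passes its speed limit or range.

## Robot

A 6-joint arm with a two-finger parallel gripper is mounted at the origin on the work surface. World frame = base frame: x ahead of the robot, y to its left, z up, the work surface at z = 0. Lengths are in mm, angles in degrees, forces in N, time in s.
With the tool pointing down it reaches from about 350 to 850 mm from the base axis. Payload 8.1 kg.
Tool frame: the origin (TCP) lies midway between the tips of the shut fingers; the grasp point (between the pads) lies grip_depth behind it (grip_depth is the distance from the TCP to the grasp point, in mm); z points along the fingers, y is the line along which they close (so a half turn about z gives the same grasp; the last joint's range is limited). The gripper opens to 85 mm and grips with 20 to 120 N. Pads are 22 mm wide; open, the fingers measure 114 mm over their backs; the gripper's body (76 mm by 85 mm) begins 54 mm behind the grasp point. The pads swing forward as they close: fully open they stand 13 mm farther back than shut.
Start: joints at [-76.398, 7.471, 85.268, -0, 87.261, -4.893], TCP at [190.354, -569.008, 231.292] pointing down, gripper open.
Joint ranges: [-169.43, 169.43], [-51.17, 129.36], [1.28, 143.12], [-76.62, 256.62], [0, 156.53], [-152.29, 152.29]. Speed limits (degrees/s): [136.94, 136.94, 159.86, 180, 180, 180].

## Interface

Orientations are given as [roll, pitch, yaw] about the fixed x, y, z axes, in that order (R = Rz(yaw) Ry(pitch) Rx(roll)).
In Python, from bench import sense, snapshot, hand_in, grip_depth gives the robot as it stands. The module is installed in compiled form; this text tells all that it offers.
- The arm moves only by the tool apply_moves, never from a script. Its argument "series" is text: rows parted by semicolons, each of 5 numbers parted by spaces: the shift along the tool's x, y, z each as a share of 0.3 m, from -1 to 1, then the turn about the tool's z as a share of 2 rad, from -1 to 1, then the gripper's target within -1 to 1 (shut at 1, half-way at 0, fully open at -1). In form: tx ty tz twist gripper; .... A call has 1 to 5 rows; each row shifts and turns the commanded pose from where the row before left it, along the tool's axes as they then stand; what a row does not reach is not made up. A row lasts 1/12 s, in which the tool goes at most 41.7 mm and 7.16 degrees, less where a joint would pass 70% of its speed; a pose out of reach is approached as far as the arm can. A call with a number of a shift or a turn outside -1 to 1 is refused whole. A call with a gripper value outside its range is refused whole. The fingers move at their own pace and stop on an object; "squeeze" is the grip in N (left out, the last holds). Time passes only in rows, so rows that do not move let the fingers close. It gives the time, the measured TCP pose, the force, the opening and the grip force at its end, in the units of the state.
- sense(): the state, without advancing time (a new reading comes with each control period).
- snapshot(name): name is "scene" or "top" or "wrist"; returns a dict with "frame" (420x560x3 uint8, blue, green, red), "depth" (420x560 float32, mm along the optical axis (not along the pixel's ray), 0 where there is no reading), "intrinsics" (3x3 intrinsics, pixels), "extrinsics" (4x4, takes a point from camera to world coordinates); the wrist camera has in their place "tool_from_camera" (4x4, takes a point from camera to tool coordinates, whose origin is the TCP and whose axes are the flange's). Camera axes: x right, y down, z forward; pixel columns grow to the right and rows downward; lengths in mm; the calibration is good to about 2 mm. The wrist camera is an equidistant fisheye: a pixel r from the principal point sees the ray r / f radians off the axis. A picture is of the moment at which its call begins: read the wrist's pose just before it.
- hand_in(): hands the job in; it is judged then, once.
The state is a dict: "time": time; "joint_pos": joint angles; "qd": joint speeds; "joint_efforts": joint torques, N m; "tool_pos": TCP position; "tcp_rot": TCP orientation; "ft_force": force on the tool from outside, world axes, zero at the start; "wrist_torque": the same for the moment, N m; "finger_gap": finger opening in mm; "grip_force": force on a finger pad.
Only numpy, scipy, OpenCV 4.12 (cv2) and the standard library are available. Lean on these libraries where they do the work, as an engineer would, in place of code of your own. Each camera call takes 0.05 s, during which the arm holds its last target. There are 200 camera calls.

## Working session

There is one attempt and no reset: what is moved stays moved. The work goes in short steps, Python scripts to look and compute and a tool call to move; the robot and the scene stay as the last step left them, time stands still between calls to the robot, and variables do not carry over. Pictures are saved under pics/ and viewed, at most 10 in all, crops included, and the job is handed in when it is done.

Besides the shell and the picture viewer there is one more tool, called after "Call:" in YAML: its name, and indented under it one key for each argument. apply_moves: Moves the arm, as the interface text tells. Its arguments: {"type":"object","properties":{"series":{"type":"string"},"squeeze":{"type":"number"}},"required":["series"]}

```bash
mkdir -p pics; cat > h.py <<'E'
import numpy as np,cv2
from bench import sense,snapshot,hand_in,grip_depth
def cloud(s):
    K=s["intrinsics"];d=s["depth"];v,u=np.mgrid[:d.shape[0],:d.shape[1]]
    P=np.stack([(u-K[0,2])*d/K[0,0],(v-K[1,2])*d/K[1,1],d],-1)
    E=np.array(s["extrinsics"]);return P@E[:3,:3].T+E[:3,3]
E
python3 - <<'E'
from h import *
for n in("scene","top"):
    s=snapshot(n);cv2.imwrite(f"pics/{n}1.png",s["frame"]);np.savez(f"{n}1.npz",**s)
    print(n,np.round(s["extrinsics"],2).tolist(),s["intrinsics"])
print(sense(),grip_depth)
E
```

```text
scene [[0.55, 0.53, -0.65, 974.39], [0.83, -0.36, 0.42, -308.82], [-0.01, -0.77, -0.64, 501.42], [0.0, 0.0, 0.0, 1.0]] [[418.51851822   0.         283.26433021]
 [  0.         418.51851822 212.54300769]
 [  0.           0.           1.        ]]
top [[0.02, -1.0, 0.04, 504.98], [-1.0, -0.02, 0.01, -39.86], [-0.01, -0.04, -1.0, 750.01], [0.0, 0.0, 0.0, 1.0]] [[393.22486757   0.         285.26336447]
 [  0.         393.22486757 210.26051613]
 [  0.           0.           1.        ]]
{'time': 0.1, 'joint_pos': array([-7.63983239e+01,  7.51029773e+00,  8.53240793e+01, -8.40096519e-04,
        8.72622781e+01, -4.89322122e+00]), 'qd': array([ 0.00286641, -0.05598884, -0.12186269,  0.05184097,  0.01375051,
        0.02317329]), 'joint_efforts': array([ 8.22150323e-04, -5.70950568e+01, -5.01942837e+01, -1.28601641e-04,
        8.06878408e-03, -1.40291925e-05]), 'tool_pos': array([ 190.22728901, -568.51311873,  230.34441392]), 'tcp_rot': array([-1.79903626e+02, -7.40857854e-03,  1.84949319e+01]), 'ft_force': array([0.58669554, 1.08541229, 0.13844869]), 'wrist_torque': array([ 0.0071529 , -0.01112097,  0.00372298]), 'grip_force': 0.0, 'finger_gap': 85.63021586435096} 18.700000000000003
```

View pics/top1.png

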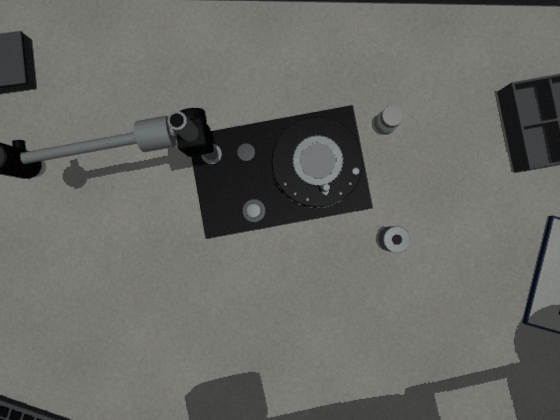

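View pics/scene1.png

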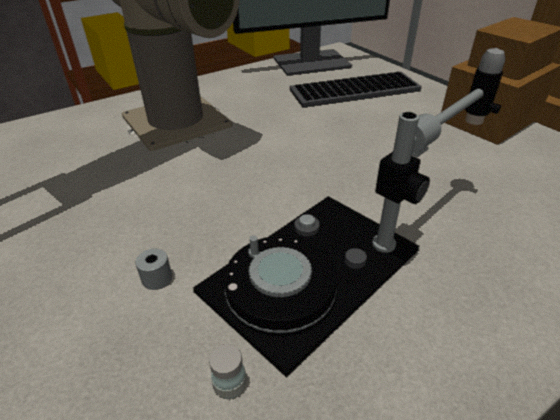

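The top view shows the ring centre near (318,160), the pin near (325,187), the large dot at (355,171), and the lamp button at (254,211). The collar is at (396,239) and the jar at (388,120). I'll measure these next.

```bash
python3 - <<'E'
from h import *
s=dict(np.load("top1.npz"));f=s["frame"];P=cloud(s);K=s["intrinsics"];E=s["extrinsics"]
def onz(u,v,z):
    r=E[:3,:3]@np.array([(u-K[0,2])/K[0,0],(v-K[1,2])/K[1,1],1]);return E[:3,3]+r*(z-E[2,3])/r[2]
c=[(206,238),(372,208),(353,106),(188,136)]
W=[onz(*p,12)for p in c];print("corners",np.round(W,1).tolist())
g=cv2.cvtColor(f,cv2.COLOR_BGR2GRAY)
def blob(x0,y0,x1,y1,t):
    n,l,st,ce=cv2.connectedComponentsWithStats((g[y0:y1,x0:x1]>t).astype(np.uint8))
    return [(round(ce[i][0]+x0,2),round(ce[i][1]+y0,2),int(st[i,4]))for i in range(1,n)]
B=blob(274,125,366,206,75)
for b in B: print(b,np.round(onz(*b[:2],48),1),np.round(P[int(b[1]),int(b[0])],1))
for b in blob(238,195,270,226,130):print("lamp",b,np.round(P[int(b[1]),int(b[0])],1))
x,y,z=P[...,0],P[...,1],P[...,2]
roi=np.zeros(g.shape,bool);roi[120:210,268:372]=1
m=roi&(z>54)&(z<65);print("ring z",m.sum(),P[m].mean(0))
m=roi&(z>40)&(z<64);q=P[m][:,:2].astype(np.float32);print("housing circle",cv2.minEnclosingCircle(q),q.mean(0))
m=roi&(z>75);print("pin",m.sum(),P[m].mean(0) if m.any() else 0)
for n,(a,b,cc,d) in dict(lamp=(238,195,270,226),collar=(375,220,420,260),jar=(370,100,410,140)).items():
    r=P[b:d,a:cc].reshape(-1,3);t=r[r[:,2]>np.percentile(r[:,2],97)-3];print(n,len(t),t.mean(0))
cv2.imwrite("pics/crop.png",cv2.resize(f[95:260,180:420],None,fx=3.3,fy=3.3,interpolation=cv2.INTER_CUBIC))
E
```

```text
corners [[482.5, 113.7, 12.0], [545.5, -196.4, 12.0], [738.6, -158.0, 12.0], [674.9, 153.9, 12.0]]
(np.float64(362.4), np.float64(140.4), 221) [ 664.9 -170.    48. ] [ 676.2 -177.8    1.9]
(np.float64(317.76), np.float64(160.84), 2013) [626.3 -90.5  48. ] [625.7 -88.2  59.9]
(np.float64(355.5), np.float64(170.8), 40) [ 609.7 -158.4   48. ] [ 611.2 -157.6   47.4]
(np.float64(349.83), np.float64(183.17), 6) [ 587.2 -148.6   48. ] [ 587.3 -146.9   49.4]
(np.float64(284.83), np.float64(183.83), 6) [583.6 -32.2  48. ] [584.9 -30.7  49.5]
(np.float64(294.83), np.float64(193.17), 6) [567.2 -50.5  48. ] [567.4 -49.   48.8]
(np.float64(340.29), np.float64(193.0), 7) [ 569.2 -131.8   48. ] [ 568.9 -130.9   51.1]
(np.float64(307.29), np.float64(199.0), 7) [557.2 -73.   48. ] [557.2 -72.5  47.9]
(np.float64(299.0), np.float64(204.0), 1) [547.9 -58.4  48. ] [549.2 -58.9  27.5]
lamp (np.float64(254.71), np.float64(210.12), 82) [536.1  23.1  33.3]
ring z 1983 [624.28398957 -89.65769171  58.80232439]
housing circle ((625.58984375, -89.74666595458984), 81.86604309082031) [623.8709  -89.08038]
pin 73 [544.13488681 -74.89010206 376.92480971]
lamp 160 [534.82349859  23.55678556  47.73707183]
collar 479 [ 488.87519375 -231.76707222   52.67850664]
jar 339 [ 705.98770101 -218.31374245   68.14295139]
```

View pics/crop.png

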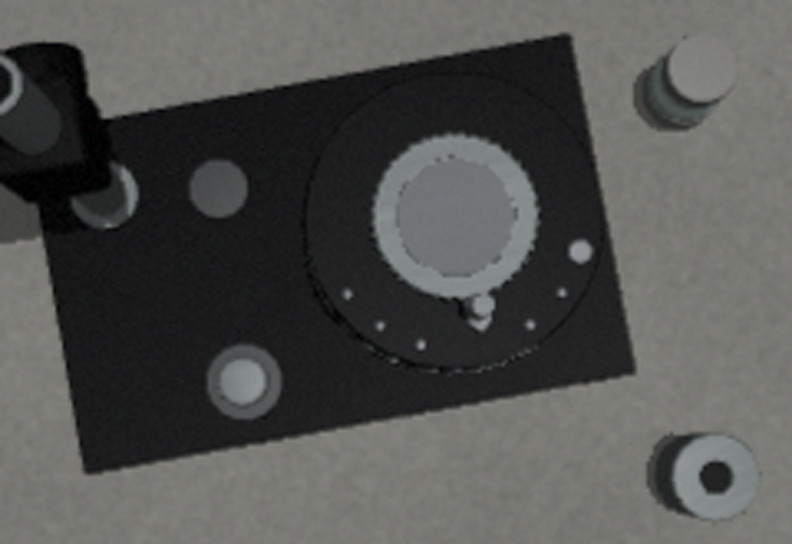

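The crop confirms the lever is near the front, with the pin top at about (483,303). The large dot at (580,251) is on the -y side, about +65°. Next I'll fit the dots and work out the pin angle and lamp height.

```bash
python3 - <<'E'
from h import *
s=dict(np.load("top1.npz"));K=s["intrinsics"];E=s["extrinsics"];P=cloud(s)
def onz(u,v,z):
    r=E[:3,:3]@np.array([(u-K[0,2])/K[0,0],(v-K[1,2])/K[1,1],1]);return (E[:3,3]+r*(z-E[2,3])/r[2])[:2]
D=np.array([onz(*p,48)for p in[(355.5,170.8),(349.83,183.17),(340.29,193),(307.29,199),(294.83,193.17),(284.83,183.83)]])
a=np.radians([65,45,25,-25,-45,-65]);M=71*np.c_[-np.cos(a),-np.sin(a)]
T,_=cv2.estimateAffinePartial2D(M,D);yaw=np.arctan2(T[1,0],T[0,0]);c=T[:,2]
print("centre",c,"yaw",np.degrees(yaw),"scale",np.hypot(T[0,0],T[1,0]),np.round(M@T[:,:2].T+c-D,1).tolist())
R=np.array([[np.cos(yaw),-np.sin(yaw)],[np.sin(yaw),np.cos(yaw)]])
for p in[(326.4,186.8)]:
    w=onz(*p,87);d=R.T@(w-c);print("pin",w,np.hypot(*d),np.degrees(np.arctan2(-d[1],-d[0])))
for n,p in dict(lamp=(-65,60),post=(55,120)).items(): print(n,c+R@(np.array(p)-[0,-70]))
print("lampvis33",onz(254.7,210.1,30))
s2=dict(np.load("scene1.npz"))
for Q,n in((P,"top"),(cloud(s2),"scene")):
    l=c+R@np.array([-65,130]);r=np.hypot(Q[...,0]-l[0],Q[...,1]-l[1])
    for lo,hi in((0,6),(6,10),(10,14),(15,17),(17,20),(20,24),(24,30)):
        z=Q[(r>=lo)&(r<hi)][:,2];print(n,lo,len(z),np.round(np.percentile(z,[10,50,90]),1)if len(z)else"")
    for pa in range(-10,30,3):
        pass
    m=(np.hypot(Q[...,0]-c[0],Q[...,1]-c[1])<75)&(Q[...,2]>68)&(Q[...,2]<95);q=Q[m]
    if len(q):
        w=np.median(q,0);d=R.T@(w[:2]-c);print("pinpts",len(q),w,np.degrees(np.arctan2(-d[1],-d[0])))
E
```

```text
centre [626.14202817 -89.36547277] yaw 11.64881009734319 scale 0.9991344178494038 [[0.1, 0.0], [-0.0, -0.0], [0.0, 0.1], [-0.1, 0.0], [-0.3, 0.1], [0.2, -0.2]]
pin [ 575.63191045 -103.05846805] 52.33326009110535 3.519177242519994
lamp [536.23218952  24.83269234]
post [641.64588039 107.82638956]
lampvis33 [536.06400517  22.14442487]
top 0 36 [33.2 34.7 35.6]
top 6 59 [32.9 34.1 35.8]
top 10 84 [31.  33.6 35.5]
top 15 59 [22.9 24.4 26. ]
top 17 99 [22.3 23.9 25.5]
top 20 146 [11.2 15.  24.7]
top 24 284 [10.7 12.2 13.8]
pinpts 46 [ 574.36488203 -102.08685649   86.07348411] 2.1550479477248627
scene 0 25 [33.  33.9 34.9]
scene 6 46 [32.9 33.9 34.9]
scene 10 100 [24.3 32.1 34.7]
scene 15 33 [22.9 23.7 24.9]
scene 17 80 [13.7 23.5 24.9]
scene 20 180 [11.3 17.1 23.7]
scene 24 146 [10.9 12.  13.1]
pinpts 104 [ 579.80246299 -102.6832918    82.20643679] 4.385644474530706
```

Call:
apply_moves:
  series: "0.13 0 0 0 1; 0.13 0 0 0 1; 0.13 0 0 0 1; 0.13 0 0 0 1; 0.13 0 0 0 1"
  squeeze: 20

```text
time: 0.52
tool_pos: [376.6, -506.1, 230.8]
tcp_rot: [-180.0, 0.0, 18.5]
ft_force: [0.1, -0.3, 0.1]
finger_gap: 25.4
grip_force: 0.0
```

Call:
apply_moves:
  series: "0.088 -0.098 0 0 1; 0.088 -0.098 0 0 1; 0.088 -0.098 0 0 1; 0.088 -0.098 0 0 1; 0.088 -0.098 0 0 1"

```text
time: 0.93
tool_pos: [454.1, -323.9, 230.7]
tcp_rot: [-179.9, 0.0, 18.5]
ft_force: [0.3, 1.0, 0.6]
finger_gap: 0.3
grip_force: 0.0
```

Call:
apply_moves:
  series: "0.088 -0.098 0 0 1; 0.088 -0.098 0 0 1; 0.088 -0.098 0 0 1; 0.088 -0.098 0 0 1; 0.088 -0.098 0 0 1"

```text
time: 1.35
tool_pos: [532.5, -142.6, 231.0]
tcp_rot: [-180.0, 0.0, 18.5]
ft_force: [0.4, -0.3, 0.5]
finger_gap: -0.2
grip_force: 0.0
```

Call:
apply_moves:
  series: "0.088 -0.098 0 0 1; 0.088 -0.098 0 0 1; 0 0 0 0 1; 0 0 0 0 1"

```text
time: 1.68
tool_pos: [564.0, -69.7, 230.7]
tcp_rot: [-180.0, 0.1, 18.7]
ft_force: [0.7, -0.3, -0.7]
finger_gap: 0.4
grip_force: 0.0
```

```bash
python3 - <<'E'
from h import *
st=sense();s=snapshot("wrist");cv2.imwrite("pics/w1.png",s["frame"])
print(st["tool_pos"],st["tcp_rot"],st["finger_gap"],st["ft_force"],s["intrinsics"],np.round(s["tool_from_camera"],3).tolist())
E
```

```text
[564.02513064 -69.72291773 230.65356765] [-1.79961486e+02  5.28310285e-02  1.87293133e+01] 0.4085579001734453 [ 0.7062817  -0.27172691 -0.71883778] [[325.1922621    0.         278.55570812]
 [  0.         325.1922621  211.03320083]
 [  0.           0.           1.        ]] [[0.002, -0.953, -0.304, 77.806], [1.0, 0.001, 0.001, -0.558], [-0.001, -0.304, 0.953, -142.819], [0.0, 0.0, 0.0, 1.0]]
```

View pics/w1.png

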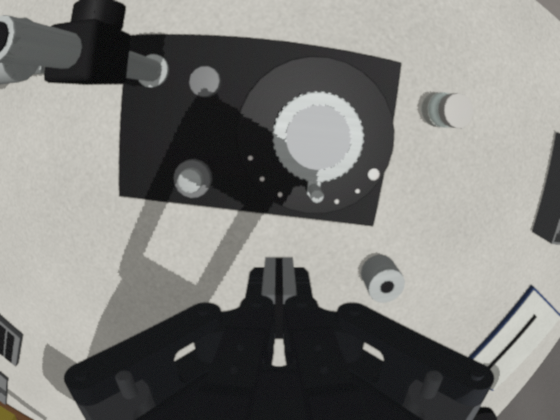

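The wrist view shows the shut fingertips at about (280,265), roughly 29 mm thick over their backs. The pin is at (316,193), ahead and to the right of them, and the way is clear. I'll go down beside the pin.

Call:
apply_moves:
  series: "0 0 0.13 0 1; 0 0 0.13 0 1; 0 0 0.13 0 1; 0 0 0.14 0 1; 0 0 0 0 1"

```text
time: 2.15
tool_pos: [556.4, -72.3, 62.9]
tcp_rot: [-179.6, 0.8, 18.4]
ft_force: [-1.2, 0.6, -1.8]
finger_gap: 0.3
grip_force: 0.0
```

Call:
apply_moves:
  series: "0 0.015 0 -0.015 1; 0 0.015 0 -0.015 1; 0 0.008 0 0 1; 0 0 0 0 1"

```text
time: 2.48
tool_pos: [568.5, -84.3, 74.6]
tcp_rot: [179.9, -0.1, 21.8]
ft_force: [-0.1, -0.8, 0.4]
finger_gap: -0.0
grip_force: 0.0
```

Call:
apply_moves:
  series: "0 0 0.015 0 1; 0 0 0 0 1; 0 0 0 0 1"

```text
time: 2.73
tool_pos: [567.4, -82.8, 68.2]
tcp_rot: [-180.0, 0.0, 21.9]
ft_force: [0.2, 0.1, 0.5]
finger_gap: 0.0
grip_force: 0.0
```

```bash
cat >> h.py <<'E'
C=np.array([626.14,-89.37]);Y=11.65
def plan(th,back=20.5):
    s=sense();p=s["tool_pos"];yw=s["tcp_rot"][2];a=np.radians(Y+180+th)
    t=np.array([-np.sin(a),np.cos(a)]);tg=C+52*np.array([np.cos(a),np.sin(a)])-back*t
    y=np.radians(yw);d=tg-p[:2];ux=np.array([np.cos(y),np.sin(y)]);uy=np.array([np.sin(y),-np.cos(y)])
    print("pos",np.round(p,1),"yaw",round(yw,1),"F",np.round(s["ft_force"],1),"-> th",th,"tool mm",np.round([d@ux,d@uy],1),"shares",np.round([d@ux/300,d@uy/300],4),"twist deg",round(th+Y-yw,1))
E
python3 -c "
from h import *
plan(3.3);plan(10)"
```

```text
pos [567.4 -82.8  68.2] yaw 21.9 F [0.2 0.1 0.5] -> th 3.3 tool mm [2.9 1.4] shares [0.0096 0.0045] twist deg -7.0
pos [567.4 -82.8  68.2] yaw 21.9 F [0.2 0.1 0.5] -> th 10 tool mm [0.1 7.3] shares [0.0003 0.0242] twist deg -0.3
```

Call:
apply_moves:
  series: "0 0.006 0 0 1; 0 0.006 0 0 1; 0 0.006 0 0 1; 0 0.006 0 0 1; 0 0 0 0 1"

```text
time: 3.15
tool_pos: [570.3, -89.6, 68.0]
tcp_rot: [-180.0, 0.0, 21.9]
ft_force: [-1.7, -0.3, 0.0]
finger_gap: 0.2
grip_force: 0.5
```

Call:
apply_moves:
  series: "-0.003 0.0075 0 -0.022 1; -0.003 0.0075 0 -0.022 1; -0.003 0.0075 0 -0.022 1; -0.003 0.0075 0 -0.022 1; 0 0 0 0 1"

```text
time: 3.57
tool_pos: [571.1, -99.4, 68.1]
tcp_rot: [180.0, -0.0, 32.1]
ft_force: [-0.4, 1.2, -0.3]
finger_gap: -0.1
grip_force: 0.2
```

```bash
python3 -c "
from h import *
plan(20);plan(50)
s=snapshot('top');np.savez('top2.npz',**s)
cv2.imwrite('pics/t2.png',cv2.resize(s['frame'][95:260,240:420],None,fx=3.3,fy=3.3,interpolation=cv2.INTER_CUBIC))"
```

```text
pos [571.1 -99.4  68.1] yaw 32.1 F [-0.4  1.2 -0.3] -> th 20 tool mm [ 0.1 -0.2] shares [ 0.0004 -0.0006] twist deg -0.5
pos [571.1 -99.4  68.1] yaw 32.1 F [-0.4  1.2 -0.3] -> th 50 tool mm [-3.4 28.5] shares [-0.0114  0.0951] twist deg 29.5
```

View pics/t2.png

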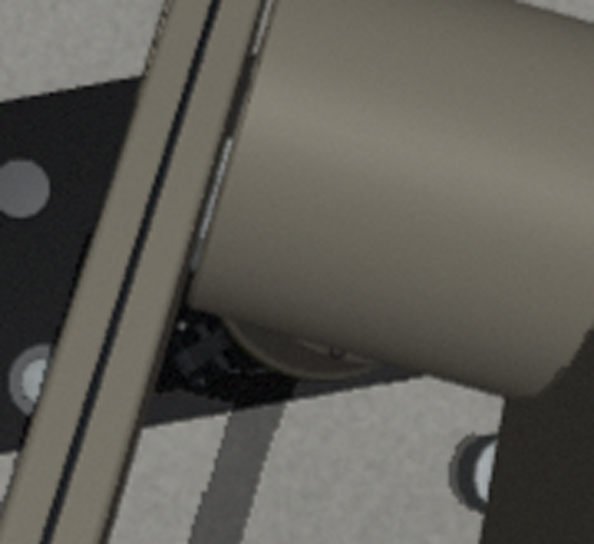

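The arm hides the ring from the top camera. The tool is tracking the arc as planned, so I'll carry on and check with the scene and wrist cameras.

Call:
apply_moves:
  series: "-0.003 0.0075 0 -0.022 1; -0.003 0.0075 0 -0.022 1; -0.003 0.0075 0 -0.022 1; -0.003 0.0075 0 -0.022 1; -0.003 0.0075 0 -0.022 1"

```text
time: 4.03
tool_pos: [574.3, -110.6, 68.1]
tcp_rot: [-180.0, -0.0, 44.7]
ft_force: [-0.8, 1.1, 0.0]
finger_gap: 0.4
grip_force: 0.8
```

Call:
apply_moves:
  series: "-0.003 0.0075 0 -0.022 1; -0.003 0.0075 0 -0.022 1; -0.003 0.0075 0 -0.022 1; -0.003 0.0075 0 -0.022 1; -0.003 0.0075 0 -0.022 1"

```text
time: 4.45
tool_pos: [580.0, -121.3, 68.1]
tcp_rot: [-180.0, -0.0, 57.3]
ft_force: [-1.6, 1.2, -0.6]
finger_gap: -0.2
grip_force: 0.8
```

Call:
apply_moves:
  series: "-0.003 0.0075 0 -0.022 1; -0.003 0.0075 0 -0.022 1; -0.003 0.0075 0 -0.022 1; 0 0 0 0 1; 0 0 0 0 1"

```text
time: 4.87
tool_pos: [584.5, -127.3, 68.2]
tcp_rot: [180.0, 0.0, 64.6]
ft_force: [-0.4, 0.5, 0.0]
finger_gap: 0.1
grip_force: 0.0
```

```bash
python3 -c "
from h import *
plan(53);plan(65)
w=snapshot('wrist')['frame'];s=snapshot('scene');np.savez('scene2.npz',**s)
a=cv2.resize(s['frame'][190:330,160:360],(560,392),interpolation=cv2.INTER_CUBIC)
cv2.imwrite('pics/ws2.png',cv2.resize(np.vstack([w[:300],a])[:, :],None,fx=.86,fy=.86))"
```

```text
pos [ 584.5 -127.3   68.2] yaw 64.6 F [-0.4  0.5  0. ] -> th 53 tool mm [0.1 0.8] shares [0.0003 0.0028] twist deg 0.0
pos [ 584.5 -127.3   68.2] yaw 64.6 F [-0.4  0.5  0. ] -> th 65 tool mm [-3.  12.1] shares [-0.0101  0.0404] twist deg 12.0
```

View pics/ws2.png

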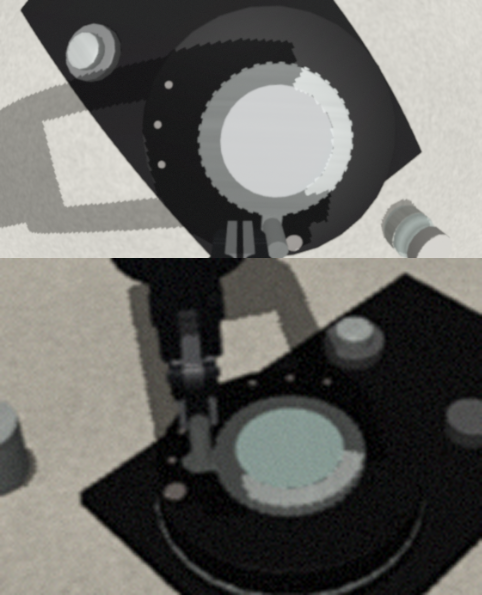

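Wrist view: the finger is behind the pin, and the pin at (275,243) is close to the large dot at (293,243). Scene view: pin top at (199,418), large dot at (175,491). I'll get the lever angle from the scene camera, corrected by the known dot.

```bash
python3 - <<'E'
from h import *
def onzf(s):
    K=s["intrinsics"];E=s["extrinsics"]
    def f(u,v,z):
        r=E[:3,:3]@np.array([(u-K[0,2])/K[0,0],(v-K[1,2])/K[1,1],1]);return (E[:3,3]+r*(z-E[2,3])/r[2])[:2]
    return f
s=dict(np.load("scene2.npz"));f=onzf(s)
a=np.radians(Y+180+65);dot=C+71*np.array([np.cos(a),np.sin(a)])
px=lambda x,y:(160+x/2.408,190+(y-258)/2.408)
off=dot-f(*px(175,491),48);print("off",off)
d=f(*px(199,418),87)+off-C;print("th",np.degrees(np.arctan2(d[1],d[0]))%360-180-Y,np.hypot(*d))
E
```

```text
off [-1.19096324 -1.21907824]
th 48.88540609004529 51.559397444987326
```

Call:
apply_moves:
  series: "-0.003 0.0075 0 -0.022 1; -0.003 0.0075 0 -0.022 1; -0.003 0.0075 0 -0.022 1; -0.003 0.0075 0 -0.022 1; 0 0 0 0 1"

```text
time: 5.38
tool_pos: [591.5, -133.9, 68.2]
tcp_rot: [180.0, -0.0, 74.9]
ft_force: [-0.5, 1.0, 0.2]
finger_gap: 0.2
grip_force: 0.2
```

Call:
apply_moves:
  series: "0 0 0 0 1; 0 0 0 0 1"

```text
time: 5.55
tool_pos: [591.4, -133.9, 68.2]
tcp_rot: [180.0, 0.0, 74.8]
ft_force: [-0.5, -0.1, -0.5]
finger_gap: 0.1
grip_force: 0.0
```

```bash
python3 -c "
from h import *
plan(63);plan(65)
s=snapshot('scene');np.savez('scene3.npz',**s);wst=sense();w=snapshot('wrist');np.savez('w3.npz',**w,pos=wst['tool_pos'],rot=wst['tcp_rot'])
a=cv2.resize(s['frame'][220:310,205:305],None,fx=4,fy=4,interpolation=cv2.INTER_CUBIC)
b=cv2.resize(w['frame'][220:310,260:360],None,fx=4,fy=4,interpolation=cv2.INTER_CUBIC)
cv2.imwrite('pics/s3.png',np.hstack([a,b]))"
```

```text
pos [ 591.4 -133.9   68.2] yaw 74.8 F [-0.5 -0.1 -0.5] -> th 63 tool mm [0.1 1.2] shares [0.0003 0.004 ] twist deg -0.1
pos [ 591.4 -133.9   68.2] yaw 74.8 F [-0.5 -0.1 -0.5] -> th 65 tool mm [-0.6  3. ] shares [-0.002   0.0101] twist deg 1.9
```

View pics/s3.png

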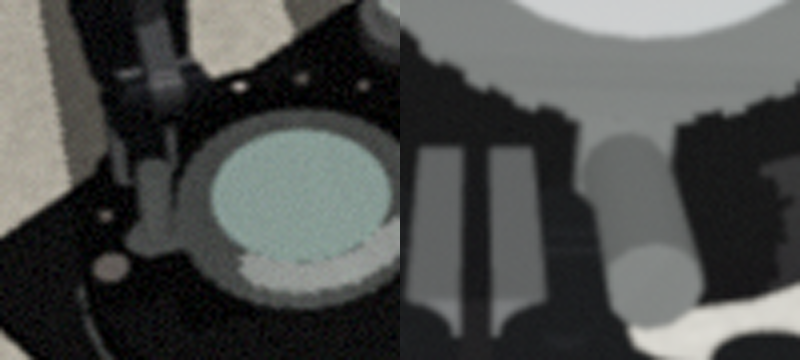

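Left (scene): pin top about (154,167), large dot (110,267), so the lever is nearly on the dot. Right (wrist): pin top centre about (655,285), with the finger just behind it. I'll compute the angle from both.

```bash
cat >> h.py <<'E'
from scipy.spatial.transform import Rotation as Ro
def onzf(s):
    K=s["intrinsics"];E=s["extrinsics"]
    def f(u,v,z):
        r=E[:3,:3]@np.array([(u-K[0,2])/K[0,0],(v-K[1,2])/K[1,1],1]);return (E[:3,3]+r*(z-E[2,3])/r[2])[:2]
    return f
def wonz(w,u,v,z):
    K=w["intrinsics"];T=w["tool_from_camera"];R=Ro.from_euler("xyz",w["rot"],degrees=True).as_matrix()
    d=np.array([u-K[0,2],v-K[1,2]]);r=np.hypot(*d);t=r/K[0,0];ray=np.r_[np.sin(t)*d/r,np.cos(t)]
    o=R@T[:3,3]+w["pos"];q=R@T[:3,:3]@ray;return (o+q*(z-o[2])/q[2])[:2]
def ang(p):
    d=p-C;return round(np.degrees(np.arctan2(d[1],d[0]))%360-180-Y,2),round(np.hypot(*d),1)
a65=np.radians(Y+245);DOT=C+71*np.array([np.cos(a65),np.sin(a65)])
E
python3 - <<'E'
from h import *
s=dict(np.load("scene3.npz"));f=onzf(s)
off=DOT-f(205+110/4,220+267/4,48);print(off)
for p in((154,167),(154,163)):print(ang(f(205+p[0]/4,220+p[1]/4,87)+off))
print("tip",ang(f(205+132/4,220+242/4,57)+off))
w=dict(np.load("w3.npz"));print(wonz(w,323.75,291.25,87),ang(wonz(w,323.75,291.25,87)))
E
```

```text
[-1.03644132 -1.02533143]
(np.float64(60.44), np.float64(51.2))
(np.float64(58.36), np.float64(50.8))
tip (np.float64(64.52), np.float64(62.1))
[ 611.01454374 -138.21908369] (np.float64(61.15), np.float64(51.1))
```

Call:
apply_moves:
  series: "-0.001 0.004 0 -0.01 1; -0.001 0.004 0 -0.01 1; -0.001 0.002 0 -0.006 1; 0 0 0 0 1; 0 0 0 0 1"

```text
time: 6.07
tool_pos: [594.1, -135.5, 68.1]
tcp_rot: [-180.0, 0.0, 77.8]
ft_force: [-1.3, 0.3, 0.9]
finger_gap: -0.1
grip_force: 0.6
```

```bash
python3 -c "
from h import *
plan(65)"
```

```text
pos [ 594.1 -135.5   68.1] yaw 77.8 F [-1.3  0.3  0.9] -> th 65 tool mm [0.3 0. ] shares [0.0011 0.    ] twist deg -1.2
```

Call:
apply_moves:
  series: "0 -0.02 0 0 1; 0 -0.04 0 0 1; 0 -0.05 0 0 1; 0 0 0 0 1; 0 0 0 0 1"

```text
time: 6.48
tool_pos: [561.5, -128.3, 68.2]
tcp_rot: [180.0, -0.0, 77.8]
ft_force: [1.0, -1.1, -0.6]
finger_gap: -0.4
grip_force: 0.0
```

Call:
apply_moves:
  series: "-0.08 0 -0.08 0 1; -0.1 0 -0.1 0 1; -0.1 0 -0.1 0 1; 0 0 0 0 1; 0 0 0 0 1"

```text
time: 6.9
tool_pos: [546.4, -212.1, 154.3]
tcp_rot: [179.6, 0.1, 77.7]
ft_force: [0.4, -0.5, -0.9]
finger_gap: -0.0
grip_force: 0.0
```

```bash
python3 -c "
from h import *
st=sense();print(st['tool_pos'],st['tcp_rot'])
w=snapshot('wrist');s=snapshot('scene');t=snapshot('top')
np.savez('w4.npz',**w,pos=st['tool_pos'],rot=st['tcp_rot']);np.savez('scene4.npz',**s);np.savez('top4.npz',**t)
a=cv2.resize(s['frame'][230:310,215:315],(400,320),interpolation=cv2.INTER_CUBIC)
b=cv2.resize(t['frame'][120:220,275:375],(400,400),interpolation=cv2.INTER_CUBIC)[:280]
cv2.imwrite('pics/all4.png',np.hstack([np.vstack([a,b]),cv2.resize(w['frame'][:,80:360],(400,600))]))"
```

```text
[ 546.44552613 -212.11913501  154.25708332] [1.79641419e+02 8.62564685e-02 7.77007514e+01]
```

View pics/all4.png

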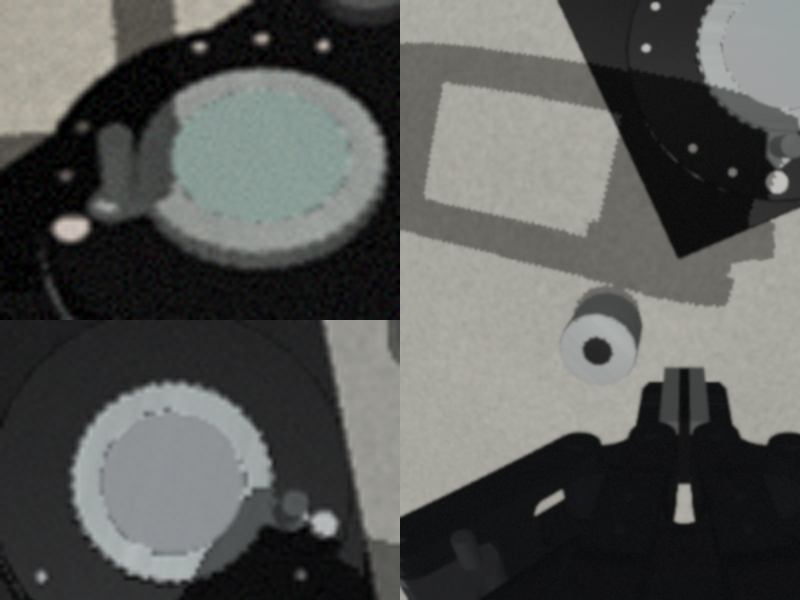

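The fingers are clear of the lever. Top (lower left): pin top (294,503), pointer tip about (310,517), large dot (324,524). Scene: pin top (114,131), dot (70,228).

```bash
python3 - <<'E'
from h import *
t=dict(np.load("top4.npz"));f=onzf(t);g=cv2.cvtColor(t["frame"],cv2.COLOR_BGR2GRAY)
p=lambda x,y:(275+x/4-.375,120+(y-320)/4-.375)
print("top dot",ang(f(*p(324,524),48)),"pin",ang(f(*p(294,503),87)),"tip",ang(f(*p(309,516),57)))
m=np.where(g[155:185,340:365]>60);print(g[158:178,342:362])
s=dict(np.load("scene4.npz"));f=onzf(s);p=lambda x,y:(215+x/4-.375,230+y/4-.375)
off=DOT-f(*p(70,228),48);print(off,[ang(f(*p(*q),87)+off) for q in((114,131),(115,129),(114,134))],"tip",ang(f(*p(88,206),57)+off))
E
```

```text
top dot (np.float64(65.22), np.float64(71.1)) pin (np.float64(63.4), np.float64(51.6)) tip (np.float64(65.37), np.float64(62.7))
[[126  78  44  43  41  45  43  43  42  40  41  42  41  44  41  42  42  42
   42  38]
 [132  92  43  42  43  43  41  43  43  43  39  42  43  41  43  39  42  41
   41  40]
 [119  63  44  45  43  43  45  45  42  40  44  41  41  42  40  42  39  42
   41  41]
 [106  51  43  46  43  43  44  45  43  42  42  42  44  44  41  41  43  43
   40  42]
 [ 76  66  44  47  49  58  57  57  49  45  45  41  44  42  42  43  42  41
   42  40]
 [ 78  55  45  48  65  79  81  79  72  59  40  45  43  43  42  44  43  42
   43  43]
 [ 80  68  55  56  81  83  81  81  83  77  43  42  43  41  43  42  43  42
   41  40]
 [ 75  79  65  63  82  84  81  80  81  77  50  43  46  42  45  44  43  43
   42  40]
 [ 73  68  49  64  84  84  82  82  83  76  46  43  44  44  40  40  43  43
   42  39]
 [ 79  56  49  57  80  84  84  84  84  83  40  50  67  80  79  73  45  43
   45  42]
 [ 80  57  50  52  60  76  81  79  95 123  67  87 130 151 151 138  74  44
   44  40]
 [ 82  67  48  52  50  50  57  63 10
[... 215 characters left out ...]
36]
 [  8  13  25  38  43  54  61  37  14   7  48 115 167 170 181 178 155  67
   42  30]
 [ 10  10  12  14  15  10   8  14   9  15  27  63  90 116 163 154 111  43
   44  32]
 [  9  13  11  10  12   4  15  18  10  13  15  19  43  68  65  47  41  40
   37  28]
 [ 14  13  11   8   9  11  15  11  13  13  14  13  11  11  11  11  10  15
   28  37]
 [  7   9  11  11  13   5  16  12  16  11  11  13   8   9   7  15  11  13
   25  42]
 [ 11   9  15   9  17  13  11   9  10  13  12  14   8   8   9  10  15  23
   37  38]]
[-0.54056605 -0.69656041] [(np.float64(61.98), np.float64(51.4)), (np.float64(61.07), np.float64(50.9)), (np.float64(63.49), np.float64(51.8))] tip (np.float64(65.28), np.float64(63.8))
```

The estimates spread over 62–65°, so I'll take one better look from straight above with the wrist camera.

Call:
apply_moves:
  series: "0.05 0.1 0 0 1; 0.05 0.11 0 0 1; 0 0 0 0 1; 0 0 0 0 1; 0 0 0 0 1"

```text
time: 7.47
tool_pos: [611.5, -192.2, 149.1]
tcp_rot: [-179.8, -0.0, 77.9]
ft_force: [0.4, 0.7, -0.2]
finger_gap: 0.0
grip_force: 0.0
```

```bash
python3 -c "
from h import *
st=sense();print(st['tool_pos'],st['tcp_rot'])
w=snapshot('wrist')
np.savez('w5.npz',**w,pos=st['tool_pos'],rot=st['tcp_rot'])
w=dict(np.load('w5.npz'))
# pixel of dot by minimisation
from scipy.optimize import minimize
px=minimize(lambda q:((wonz(w,*q,48)-DOT)**2).sum(),[280.,150.],method='Nelder-Mead').x;print(px)
u,v=np.clip(px.astype(int)-50,0,[460,320]);print(u,v)
cv2.imwrite('pics/w5.png',cv2.resize(w['frame'][v:v+100,u:u+100],(600,600),interpolation=cv2.INTER_CUBIC))"
```

```text
[ 611.48005435 -192.24659449  149.13189748] [-1.79811126e+02 -2.49914004e-02  7.79440251e+01]
[267.74759131 170.46915019]
217 120
```

View pics/w5.png

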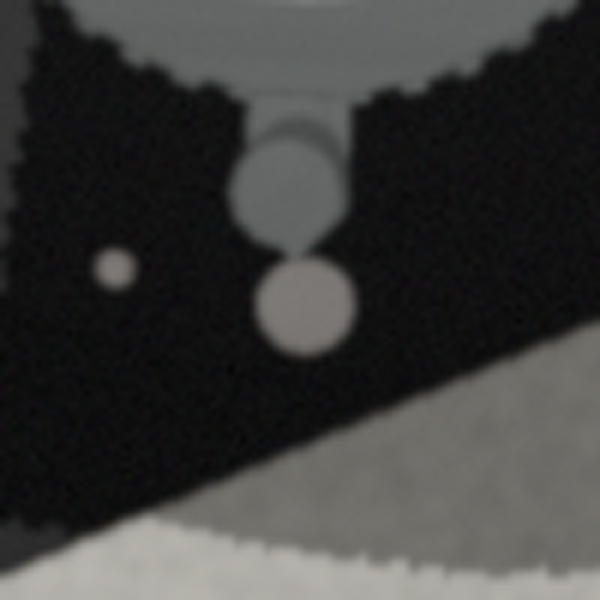

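A clear view from above: dot centre (305,305), 45° dot (115,269), pin top (285,192), pointer tip (298,257), lever neck centre about (298,108).

```bash
python3 - <<'E'
from h import *
w=dict(np.load("w5.npz"));q=lambda x,y:(217+x/6-.42,120+y/6-.42)
d=wonz(w,*q(305,305),48);s=wonz(w,*q(115,269),48)
a=np.radians(Y+225);S=C+71*np.array([np.cos(a),np.sin(a)])
off=((DOT-d)+(S-s))/2;print(DOT-d,S-s)
for n,x,y,z in(("dot",305,305,48),("pin",285,192,87),("tip",298,257,57),("tip",298,257,54),("neck",298.5,108,57)):print(n,ang(wonz(w,*q(x,y),z)+off))
E
```

```text
[ 0.23985541 -0.09569621] [ 0.24117064 -0.05166556]
dot (np.float64(65.0), np.float64(71.0))
pin (np.float64(63.87), np.float64(51.6))
tip (np.float64(64.41), np.float64(63.4))
tip (np.float64(64.31), np.float64(63.8))
neck (np.float64(63.84), np.float64(45.1))
```

The pointer sits at about 64.1° with the dot at 65°, so it's within 1° and lies over the dot. On to the lamp button.

Call:
apply_moves:
  series: "0.109 -0.066 0 0 1; 0.109 -0.066 0 0 1; 0.109 -0.066 0 0 1; 0.109 -0.066 0 0 1; 0.109 -0.066 0 0 1"

```text
time: 7.93
tool_pos: [548.3, -11.8, 151.3]
tcp_rot: [180.0, 0.0, 77.8]
ft_force: [0.5, 0.7, 0.6]
finger_gap: 0.1
grip_force: 0.0
```

Call:
apply_moves:
  series: "0.109 -0.066 0 0 1; 0 0 0.1 0 1; 0 0 0.1 0 1; 0 0 0 0 1; 0 0 0 0 1"

```text
time: 8.35
tool_pos: [535.1, 23.2, 89.8]
tcp_rot: [-179.8, 0.0, 77.8]
ft_force: [-0.1, -0.6, 0.6]
finger_gap: 0.2
grip_force: 0.0
```

Call:
apply_moves:
  series: "0 0 0 0 1; 0 0 0 0 1"

```text
time: 8.52
tool_pos: [538.8, 22.6, 93.4]
tcp_rot: [179.8, -0.0, 77.8]
ft_force: [-0.2, 0.3, 0.0]
finger_gap: -0.2
grip_force: 0.0
```

Call:
apply_moves:
  series: "0.004 -0.009 0.08 0 1; 0 0 0.07 0 1; 0 0 0.02 0 1; 0 0 0 0 1; 0 0 0 0 1"

```text
time: 8.93
tool_pos: [535.8, 24.8, 41.3]
tcp_rot: [179.9, -0.0, 77.8]
ft_force: [0.4, 0.1, 0.4]
finger_gap: 0.1
grip_force: 0.0
```

Call:
apply_moves:
  series: "0 0 0.01 0 1; 0 0 0.007 0 1; 0 0 0 0 1; 0 0 0 0 1"

```text
time: 9.27
tool_pos: [535.4, 25.0, 35.4]
tcp_rot: [180.0, -0.0, 77.9]
ft_force: [0.3, 0.1, 1.2]
finger_gap: -0.3
grip_force: 0.0
```

Call:
apply_moves:
  series: "0 0 0.005 0 1; 0 0 0.005 0 1; 0 0 0.005 0 1; 0 0 0 0 1; 0 0 0 0 1"

```text
time: 9.68
tool_pos: [535.5, 25.0, 30.8]
tcp_rot: [179.9, -0.0, 77.9]
ft_force: [1.7, 0.2, 3.4]
finger_gap: -0.1
grip_force: 1.6
```

Call:
apply_moves:
  series: "0 0 0.005 0 1; 0 0 0.005 0 1; 0 0 0 0 1; 0 0 0 0 1"

```text
time: 10.02
tool_pos: [535.5, 25.0, 28.0]
tcp_rot: [179.9, -0.0, 77.9]
ft_force: [-0.3, 0.0, 6.8]
finger_gap: -0.0
grip_force: 3.7
```

Force is now about 5 N or more, close to bottom. One or two more small steps should find the hard stop.

Call:
apply_moves:
  series: "0 0 0.004 0 1; 0 0 0.003 0 1; 0 0 0 0 1; 0 0 0 0 1"

```text
time: 10.35
tool_pos: [535.8, 25.0, 27.7]
tcp_rot: [179.9, -0.0, 77.9]
ft_force: [-9.0, -0.3, 25.1]
finger_gap: -0.1
grip_force: 12.6
```

The force jumped to 25 N with no further travel, so the button is fully down. I'll release it.

Call:
apply_moves:
  series: "0 0 -0.015 0 1; 0 0 -0.03 0 1; 0 0 -0.08 0 1; 0 0 -0.12 0 1; 0 0 -0.12 0 1"

```text
time: 10.77
tool_pos: [532.9, 25.1, 134.2]
tcp_rot: [-179.7, 0.0, 77.9]
ft_force: [0.6, 0.0, 0.6]
finger_gap: -0.1
grip_force: 0.0
```

Call:
apply_moves:
  series: "-0.06 -0.12 -0.03 0 1; -0.06 -0.12 0 0 1; -0.06 -0.12 0 0 1; -0.06 -0.12 0 0 1; 0 0 0 0 1"

```text
time: 11.18
tool_pos: [371.7, -15.3, 141.3]
tcp_rot: [-179.7, 0.1, 77.8]
ft_force: [0.3, 0.9, -1.2]
finger_gap: -0.2
grip_force: 0.0
```

Call:
apply_moves:
  series: "0 0 0 0 1; 0 0 0 0 1; 0 0 0 0 1; 0 0 0 0 1; 0 0 0 0 1"

```text
time: 11.6
tool_pos: [379.8, -14.9, 143.8]
tcp_rot: [-179.9, -0.0, 77.9]
ft_force: [-0.3, 0.7, 0.1]
finger_gap: -0.1
grip_force: 0.0
```

```bash
python3 -c "
from h import *
st=sense();print(st['tool_pos'],st['ft_force'])
s=snapshot('scene');t=snapshot('top');Q=cloud(s);l=np.array([536.2,24.8])
print('lamp z',np.median(Q[np.hypot(Q[...,0]-l[0],Q[...,1]-l[1])<9][:,2]))
cv2.imwrite('pics/end.png',np.vstack([cv2.resize(s['frame'][180:400,110:430],None,fx=1.3,fy=1.3),cv2.resize(t['frame'][95:265,180:420],(416,295))]))if 0 else 0
a=cv2.resize(s['frame'][180:400,110:430],(436,300));b=cv2.resize(t['frame'][95:260,180:420],(436,300),interpolation=cv2.INTER_CUBIC)
cv2.imwrite('pics/end.png',np.vstack([a,b]))"
```

```text
[379.77559655 -14.8852534  143.77609286] [-0.287095    0.71471243  0.10086416]
lamp z 33.9194032620822
```

View pics/end.png

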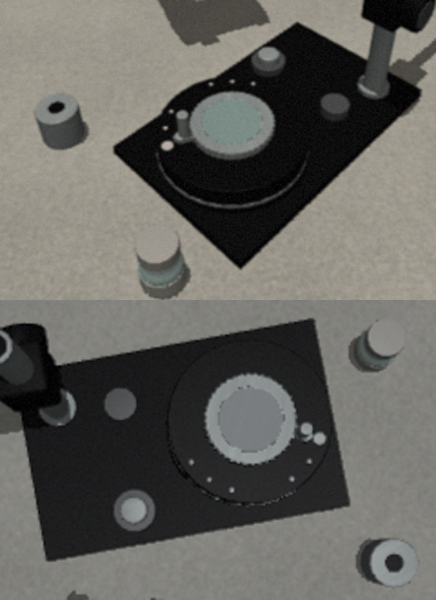

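The pointer is on the large dot (pin (307,428), dot (320,438) in the lower half). The button is back up, and the collar, jar and cap are where they were.

```bash
python3 -c "
from bench import hand_in
print(hand_in())"
```

```text
the job is handed in; nothing more can be done
None
```

The job is handed in after about 12 s of robot time: the pointer is on the large dot (measured about 64° against 65°), the lamp button was then pressed fully down and came back up, and the collar, jar and cap look undisturbed.

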